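# Roll the print roller into its V-rest

### The arm

A 6-joint arm with a two-finger parallel gripper is mounted at the origin on the work surface. World frame = base frame: x ahead of the robot, y to its left, z up, the work surface at z = 0. Lengths are in m, angles in rad, forces in N, time in s.
With the tool pointing down it reaches from about 0.35 to 0.8 m from the base axis. Payload 7.3 kg.
Tool frame: the origin (TCP) lies between the finger pads; the fingertips stand 25 mm ahead of it and the grasp point (between the pads) lies 6 mm ahead of it (r.tip_extent is the distance from the TCP to the fingertips, in m); z points along the fingers, y is the direction in which the jaws open and shut (so a half turn about z gives the same grasp; the last joint's range is limited). The gripper opens to 85 mm and grips with 20 to 120 N. Pads are 22 mm wide; open, the fingers measure 114 mm over their backs; the gripper's body (76 mm by 85 mm) begins 54 mm behind the grasp point. The pads swing forward as they close: fully open they stand 13 mm farther back than shut.
Start: joints at [1.133, 0.342, 1.524, -0, 1.275, -0.146], TCP at [0.151, 0.503, 0.256] pointing down, gripper open.
Joint ranges: [-2.53, 2.53], [-0.77, 2.02], [0.04, 2.7], [-1, 4.14], [0.28, 2.66], [-3.11, 3.11]. Speed limits (rad/s): [2.57, 2.57, 3.14, 3.14, 3.14, 3.14].

### API

Orientations are given as a unit quaternion [x, y, z, w].
In Python, from workcell import r, command_gripper, optics gives the robot as it stands. The module is installed in compiled form; this text tells all that it offers. Calls block until the motion is done:
- r.reach(position, orientation): joint-space move of the TCP to a pose.
- r.move_straight(position, orientation=None, speed=0.15, max_force=None): straight line of the TCP; orientation=None keeps the orientation; speed is the mean speed in m/s. With max_force (N) it stops when the force on the tool has changed by that much, and returns True; else False.
- r.movej(angles): joint-space move.
- command_gripper(opening, force=None): finger opening in m; force is the grip in N (None keeps the last); returns when the fingers have stopped.
- r.hold(seconds).
- r.solve_ik(position, orientation): joint angles nearest the present ones, or None.
- r.read_state(): the state.
- optics.get_image(name): name is "scene" or "top" or "wrist"; returns (picture, depth): 480x640x3 uint8, red, green, blue; 480x640 float32, m along the optical axis (not along the pixel's ray), 0 where there is no reading.
- optics.camera_model(name): a dict with "K" (3x3 intrinsics, pixels), "k1" (the pictures are not rectified: a ray, as slopes to the right and down, at radius r is drawn at 1 + k1 r^2 times it, then the intrinsics apply), "R" (3x3) and "t" (3): a world point X has camera coordinates R X + t; the wrist camera has in their place "tool_from_camera" (4x4, takes a point from camera to tool coordinates, whose origin is the TCP and whose axes are the flange's). Camera axes: x right, y down, z forward; pixel columns grow to the right and rows downward; lengths in m; the calibration is good to about 2 mm. A picture is of the moment at which its call begins: read the wrist's pose just before it. camera_model takes no time and is no camera call.
A pose or a line that the arm cannot do raises r.PlanningError and nothing moves.
- r.finish_job(): hands the job in, once; it reports no verdict.
The state is a dict: "time_s": time; "joint_positions": joint angles; "dq": joint speeds; "tau": joint torques, N m; "eef_pos": TCP position; "eef_rot": TCP orientation; "contact_force": force on the tool from outside, world axes, zero at the start; "torque": the same for the moment, N m; "grip_width": finger opening in m.
Only numpy, scipy, OpenCV 4.12 (cv2) and the standard library are available. Lean on these libraries where they do the work, as an engineer would, in place of code of your own. Each camera call takes 0.05 s, during which the arm holds its last target. There are 200 camera calls.

### The job

Roll the long metal roller across the stall table, pushing it by its side with your fingers, up the short ramp and over the lip so that it settles in the V of the wooden rest, well centred, sticking out at both ends of it. Roll it slowly with a light touch, without grasping, lifting, flinging or pressing it hard, then take the hand away. Leave everything else on the table where it is.

Things in the scene. Friction and masses are not known exactly. Their poses are not given: they have to be found in the camera images.
- bar: The long bare-aluminium roller: a smooth round bar 190 mm long, 50 mm in diameter, 0.35 to 0.7 kg, lying on the table. Pushed by the side it rolls easily and stops soon after being let go. Origin at its centre, 25 mm above what it lies on; x runs along the bar (either way round), y and z turn with it as it rolls. (A like roller only 80 mm long stands upright: not this one.)
- rest: Pale wooden roller rest fixed to the table, 120 mm wide along its y, the direction of the V; both ends open. Origin on the table under the V's bottom, mid-width. The bar enters in the rest's +x direction: ramp from x = -91 mm (level with the table) up to 12 mm high at x = -21, lip to x = -17, V with 30 degree flanks down to 2 mm at x = 0 and up again, stop wall 36 mm high from x = 30 to 46.
- rest_seat (a point): Where the bar's centre is once it lies in the V: 31 mm above the table over the V's bottom, mid-width of the rest. Axes as the rest's. The bar then lies along y. It drops about 6 mm off the lip on the way in.
- rest_foot (a point): Middle of the front edge of the ramp, level with the table, 91 mm before the V (rest's x = -91 mm). The table between the bar and this edge is clear; other things stand over 125 mm to either side of the rest's x axis, or behind its wall.
- stub: The short standing roller, 50 mm in diameter and 80 mm high, loose; origin at the centre of its foot. Not to be moved.
- tape: Roll of paper tape lying flat, 90 mm in diameter, 25 mm high, loose; origin at the centre of its underside. Not to be moved.
- ink_red: Red ink jar, 84 mm in diameter, 95 mm high, loose; origin at the centre of its foot. Not to be moved.
- ink_green: Green ink jar, 84 mm in diameter, 70 mm high, loose; origin at the centre of its foot. Not to be moved.
- water: Glass water bottle, 66 mm in diameter, 210 mm high, loose; origin at the centre of its foot. Not to be moved.
- squeegee: Wooden squeegee with a black rubber blade, lying flat, 90 by 200 mm, 22 mm high, loose; origin under the middle of its wooden part, y along its length. Not to be moved.
- block: Wooden block 50 by 90 mm, 30 mm high, loose; origin at the centre of its underside. Not to be moved.
Not all that is in view belongs to the job. Leave any green look-alike of the bar alone.

How it is judged:
On the way:
1. the bar is rolling up the ramp (x of bar in the frame of rest between -0.085 and -0.02 m and contact force between bar and rest above 0.3 N and angular speed of bar above 0.2 rad/s), for 0.05 s.
At the end, for the whole second after the job is handed in: The long bar lies at rest in the V: its centre within 5 mm of the V's middle line and at its seated height (31 mm, 4 mm either way), parallel to the V within 0.08 rad, centred across the rest within 35 mm, so that it sticks out at both ends (x of bar in the frame of rest between -0.005 and 0.005 m and y of bar in the frame of rest between -0.035 and 0.035 m and z of bar in the frame of rest between 0.027 and 0.035 m and angle between the x axis of bar and the y axis of rest, either way round below 0.08 rad and contact force between bar and rest above 1 N and linear speed of bar below 0.02 m/s); the robot touches nothing.
It fails at once if the bar is lifted: its centre more than 50 mm above the table (37 mm on the lip) (height (world z) of bar above 0.05 m).
It fails at once if the fingers grip or press the bar with more than 18 N (rolling it takes about 2 N) (contact force between the fingers and bar above 18 N).
It fails at once if the bar is tipped up by more than 0.3 rad (angle between bar's own x axis and vertical below 1.27 rad or angle between bar's own x axis and vertical above 1.87 rad).
It fails at once if the bar is flung: faster than 0.42 m/s (dropping off the lip into the V gives less than 0.35) (linear speed of bar above 0.42 m/s).
It fails at once if another thing is moved by more than 20 mm (distance of any of stub, tape, ink_red, ink_green, water, squeegee, block from where it was at the start of the episode above 0.02 m).
It also fails if it takes over 45 s, if anything falls off the work surface, if the arm or the gripper's body presses on something with over 40 N, if the wrist force passes 120 N, or if a joint passes its speed limit or range.

## Working session

There is one attempt and no reset: what is moved stays moved. The work goes in short steps, each a Python script; the robot and the scene stay as the last script left them, time stands still between calls to the robot, and variables do not carry over. Pictures are saved under pics/ and viewed, about 8 in all and at most 12, crops included, and the job is handed in when it is done.

```bash
mkdir -p pics; cat > h.py <<'E'
import numpy as np, cv2
from workcell import r, command_gripper, optics
def snap(n,f):
    im,d=optics.get_image(n); cv2.imwrite('pics/'+f+'.png',im[:,:,::-1]); np.savez('pics/'+f+'.npz',im=im,d=d); return im,d
def cloud(n,d):
    m=optics.camera_model(n); K=np.array(m['K']); k=m['k1']
    v,u=np.mgrid[:480,:640]; D=np.array([k,0,0,0,0.])
    p=cv2.undistortPoints(np.stack([u.ravel(),v.ravel()],1).astype(np.float64)[:,None],K,D)[:,0]
    z=d.ravel(); X=np.c_[p*z[:,None],z]
    return ((X-np.array(m['t']))@np.array(m['R'])).reshape(480,640,3)
E
python3 - <<'E'
from h import *
a,d=snap('top','top0'); b,e=snap('scene','scene0')
for n in('top','scene'): print(optics.camera_model(n))
print(r.read_state(), r.tip_extent)
cv2.imwrite('pics/both.png',cv2.resize(np.vstack([a,b])[:,:,::-1],None,fx=.62,fy=.62))
E
```

```text
{'K': array([[568.90015449,   0.        , 332.19332131],
       [  0.        , 568.90015449, 238.83797463],
       [  0.        ,   0.        ,   1.        ]]), 'k1': -0.17669470169361154, 'R': array([[ 1.36534122e-03, -9.99978738e-01, -6.37647426e-03],
       [-9.80647966e-01, -9.05389462e-05, -1.95779363e-01],
       [ 1.95774623e-01,  6.52038214e-03, -9.80627239e-01]]), 't': array([-3.09893626e-04,  4.75981403e-01,  1.36019254e+00])}
{'K': array([[619.4033887 ,   0.        , 314.80147199],
       [  0.        , 619.4033887 , 245.47093582],
       [  0.        ,   0.        ,   1.        ]]), 'k1': -0.1720495712781423, 'R': array([[ 0.64634038,  0.76280829, -0.01917336],
       [ 0.45829447, -0.40816583, -0.78953584],
       [-0.61009039,  0.50152185, -0.61340488]]), 't': array([-0.34441589, -0.17589366,  1.92731388])}
{'time_s': 0.1, 'joint_positions': array([ 1.13299863e+00,  3.42636130e-01,  1.52493620e+00,  4.54491798e-06,
        1.27542561e+00, -1.46011113e-01]), 'dq': array([-0.00045953, -0.0014999 , -0.00268181, -0.00023555,  0.00129418,
        0.00030348]), 'tau': array([ 1.85343721e-03, -4.34453130e+01, -2.46489108e+01, -9.88494457e-05,
        4.74569868e-03,  1.90420479e-05]), 'eef_pos': array([0.15086206, 0.50250548, 0.25569909]), 'eef_rot': array([ 1.45376910e-01,  9.89376096e-01, -6.72295983e-04, -2.04286442e-04]), 'contact_force': array([ 0.17761189,  0.55117894, -1.16053674]), 'torque': array([-0.00114377,  0.00561493, -0.01899259]), 'grip_width': 0.08561451717146093} 0.025
```

View pics/top0.png

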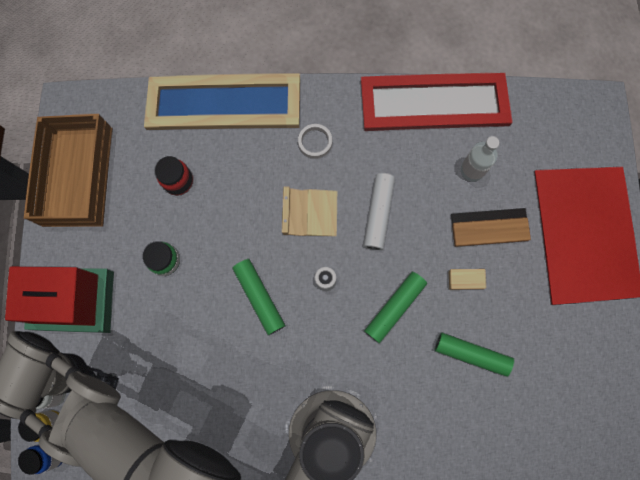

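View pics/scene0.png

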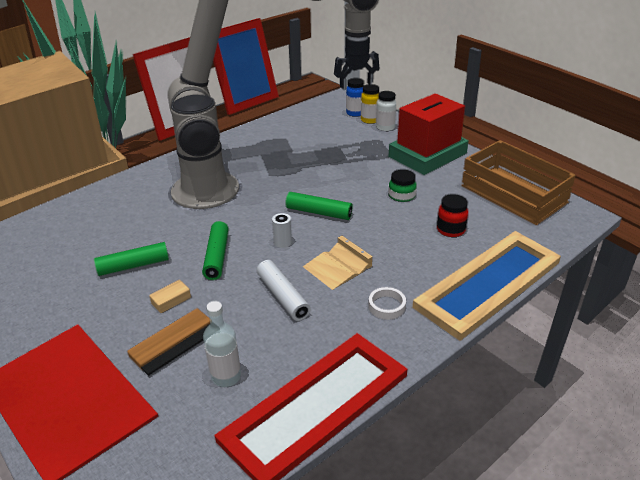

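The top view shows the bare-metal bar at about (379,211). The rest is at (310,212), with its wall to the left, so the bar enters towards world +y. Things that could be taken for the bar: green rollers at (258,296), (396,306) and (475,354), and the standing stub at (325,278). I choose the metal one at (379,211). Next I'll measure it and check it in a close crop.

```bash
cat > meas.py <<'E'
from h import *
def bar_rest(P,im,box=None):
    hsv=cv2.cvtColor(im,cv2.COLOR_RGB2HSV); x,y,z=P[...,0],P[...,1],P[...,2]
    return hsv,x,y,z
E
python3 - <<'E'
from h import *
q=np.load('pics/top0.npz'); im,d=q['im'],q['d']; P=cloud('top',d); z=P[...,2]
hsv=cv2.cvtColor(im,cv2.COLOR_RGB2HSV)
print('table z',np.median(z[200:210,400:440]),'zero frac',(d==0).mean())
w=np.zeros(z.shape,bool)
w[160:265,350:410]=1
b=w&(z>.012)&(z<.08)
p=P[b]; print('bar n',len(p),'zmax',np.percentile(p[:,2],[50,95,99]))
t=p[p[:,2]>.03]; 
(c,s,a)=cv2.minAreaRect(t[:,:2].astype(np.float32)); print('bar rect',c,s,a)
u,S,vt=np.linalg.svd(t[:,:2]-t[:,:2].mean(0),full_matrices=False); print('axis',vt[0],t[:,:2].mean(0), np.ptp((t[:,:2]-t[:,:2].mean(0))@vt[0]))
w=np.zeros(z.shape,bool); w[180:245,272:345]=1
m=w&(hsv[...,1]>60)&(hsv[...,0]<30); p=P[m]; print('rest n',len(p), 'z',np.percentile(p[:,2],[1,50,99]))
(c,s,a)=cv2.minAreaRect(p[:,:2].astype(np.float32)); print('rest rect',c,s,a); print(cv2.boxPoints((c,s,a)))
wl=p[p[:,2]>.031]; print('wall', cv2.minAreaRect(wl[:,:2].astype(np.float32)), wl.mean(0))
for v in (195,212,228): print(v,[(u,*np.round(P[v,u]*1000).astype(int)) for u in range(280,344,4)])
cv2.imwrite('pics/crop.png',cv2.resize(im[150:280,260:420,::-1],None,fx=5,fy=4.6,interpolation=cv2.INTER_CUBIC)[:600])
E
```

```text
table z -0.0005937285939155497 zero frac 0.004130859375
bar n 1459 zmax [0.04548743 0.05221326 0.05498199]
bar rect (0.5510464310646057, -0.11918222159147263) (0.04953136295080185, 0.18976625800132751) 79.72381591796875
axis [-0.98487596  0.17326093] [ 0.5480159  -0.11823865] 0.1898617231154981
rest n 2461 z [-0.00397521  0.00804093  0.04100451]
rest rect (0.4081014394760132, 0.06066413223743439) (0.1400856375694275, 0.4152364730834961) 89.99689483642578
[[ 0.2004794  -0.00936744]
 [ 0.61571586 -0.00938994]
 [ 0.6157235   0.1306957 ]
 [ 0.20048702  0.1307182 ]]
wall ((0.40152469277381897, 0.07363703846931458), (0.432351291179657, 0.0464167483150959), 16.249828338623047) [0.53853092 0.11276417 0.09286069]
195 [(280, np.int64(601), np.int64(136), np.int64(2)), (284, np.int64(593), np.int64(123), np.int64(32)), (288, np.int64(592), np.int64(113), np.int64(34)), (292, np.int64(596), np.int64(103), np.int64(22)), (296, np.int64(599), np.int64(94), np.int64(9)), (300, np.int64(601), np.int64(84), np.int64(3)), (304, np.int64(600), np.int64(73), np.int64(8)), (308, np.int64(598), np.int64(6
[... 1314 characters left out ...]
(35)), (288, np.int64(506), np.int64(111), np.int64(37)), (292, np.int64(511), np.int64(103), np.int64(15)), (296, np.int64(512), np.int64(93), np.int64(8)), (300, np.int64(513), np.int64(83), np.int64(3)), (304, np.int64(512), np.int64(72), np.int64(10)), (308, np.int64(511), np.int64(62), np.int64(13)), (312, np.int64(511), np.int64(52), np.int64(11)), (316, np.int64(511), np.int64(42), np.int64(11)), (320, np.int64(513), np.int64(32), np.int64(5)), (324, np.int64(513), np.int64(21), np.int64(2)), (328, np.int64(513), np.int64(11), np.int64(4)), (332, np.int64(513), np.int64(1), np.int64(1)), (336, np.int64(514), np.int64(-9), np.int64(0)), (340, np.int64(513), np.int64(-20), np.int64(5))]
```

View pics/crop.png

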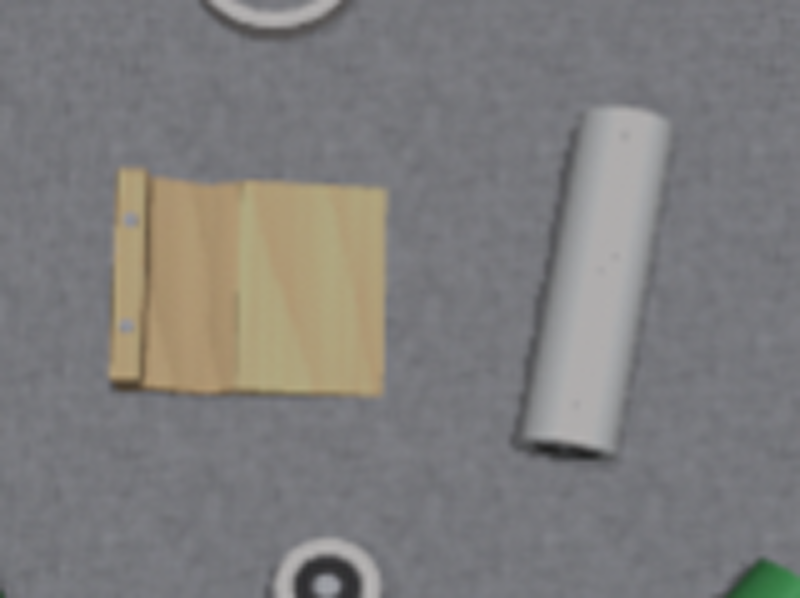

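```bash
cat >> h.py <<'E'
def ray(n,uv,z):
    m=optics.camera_model(n); K=np.array(m['K']); R=np.array(m['R']); t=np.array(m['t'])
    p=cv2.undistortPoints(np.array(uv,float).reshape(-1,1,2),K,np.array([m['k1'],0,0,0,0.]))[:,0]
    dd=np.c_[p,np.ones(len(p))]@R; C=-R.T@t; z=np.broadcast_to(z,len(p))
    return C+dd*((z-C[2])/dd[:,2])[:,None]
E
python3 - <<'E'
from h import *
o=lambda c:(np.array(c,float)+.5)/[5,4.6]+[260,150]-.5
pts=[[386,188],[382,395],[120,168],[110,383],[149,178],[141,388],[243,183],[239,392]]; zs=[0,0,.036,.036,.036,.036,.012,.012]
X=ray('top',o(pts),np.array(zs)); print(np.round(X*1000,1))
# bar silhouettes edges (crop), at z=25
print(np.round(ray('top',o([[585,108],[668,115],[522,445],[615,457]]),.03)*1000,1))
# scene-camera colour segmentation for check of bar
im=np.load('pics/scene0.npz'); P=cloud('scene',im['d']); 
m=(P[...,2]>.03)&(P[...,2]<.06)&(abs(P[...,0]-.55)<.13)&(abs(P[...,1]+.118)<.07)
t=P[m]; print('scene bar',m.sum(),cv2.minAreaRect(t[:,:2].astype(np.float32)),t.mean(0))
E
```

```text
[[613.9 -11.5   0. ]
 [494.1  -9.4   0. ]
 [615.2 124.2  36. ]
 [493.4 126.8  36. ]
 [609.4 109.2  36. ]
 [490.6 111.2  36. ]
 [613.4  62.5  12. ]
 [493.4  63.3  12. ]]
[[ 651.8 -113.8   30. ]
 [ 647.8 -156.5   30. ]
 [ 460.3  -79.3   30. ]
 [ 453.6 -125.8   30. ]]
scene bar 1144 ((0.5528268218040466, -0.12247000634670258), (0.052435629069805145, 0.19742479920387268), 80.69049835205078) [ 0.5617247  -0.1290192   0.04465921]
```

Rest: foot (0.554,-0.0105), V bottom about (0.5555,0.081), and its +x is world +y within about 1°. The widths measure 120, 16 and 137 mm, as described. Bar: centre (0.5515,-0.120), length 190 mm, 9° off parallel. I'll push with the jaws open along the bar, so that the two fingers square it up.

```bash
cat >> h.py <<'E'
TH=np.deg2rad(-1.05); V=np.array([.5555,.081]); XH=np.array([-np.sin(TH),np.cos(TH)]); YH=np.array([-np.cos(TH),-np.sin(TH)])
def quat():
    best=None
    for a in (np.pi/4+TH/2, -np.pi/4+TH/2):
        q=np.array([np.cos(a),np.sin(a),0,0]); s=r.solve_ik([.553,-.19,.15],q)
        if s is not None and (best is None or abs(s[5])<best[0]): best=(abs(s[5]),q)
    return best[1]
def W(x,z,y=0): p=V+x*XH+y*YH; return [p[0],p[1],z]   # rest frame -> world
def barpose(n='top'):
    im,d=snap(n,f'{n}_{r.read_state()["time_s"]:.1f}'.replace('.','_')); P=cloud(n,d)
    hsv=cv2.cvtColor(im,cv2.COLOR_RGB2HSV); return im,P,hsv
E
python3 - <<'E'
from h import *
q=quat(); np.save('q.npy',q)
x0=-.201-.066
r.reach(W(x0,.22,.002),q); r.move_straight(W(x0,.10,.002),speed=.12)
hit=r.move_straight(W(x0,.034,.002),speed=.05,max_force=8)
print(hit,r.read_state()['eef_pos'],r.read_state()['time_s'],r.read_state()['contact_force'])
hit=r.move_straight(W(-.130-.036,.034,.002),speed=.035,max_force=10)
s=r.read_state();print(hit,s['eef_pos'],s['time_s'],s['contact_force'])
r.hold(.3)
a,_=snap('top','top1'); b,_=snap('scene','scene1')
cv2.imwrite('pics/v1.png',np.hstack([cv2.resize(a[130:290,240:440],(400,320)),cv2.resize(b[200:360,220:420],(400,320))])[:,:,::-1])
E
```

```text
False [ 0.54883376 -0.18602186  0.03435803] 5.5167 [0.97375732 0.84572004 0.74202034]
False [ 0.550431   -0.08501848  0.03398901] 8.55 [0.11561683 0.72421187 0.75711675]
```

View pics/v1.png

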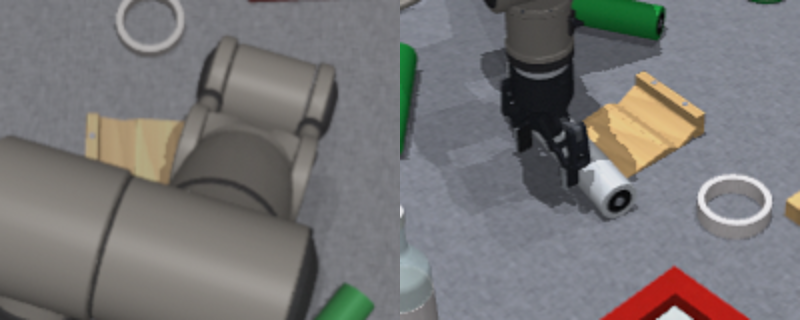

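The scene crop shows the bar just ahead of the fingers, lying along the ramp's front edge. Its end face is at about (327,300) in the full picture. The arm hides the bar in the top view, so I'll measure from the scene camera.

```bash
python3 - <<'E'
from h import *
f=np.load('pics/scene1.npz'); im,d=f['im'],f['d']; P=cloud('scene',d)
E=ray('scene',[[327.2,300.3]],.025)[0]; print('end centre',E)
rel=P[...,:2]-V; x=rel@XH; y=rel@YH
m=(P[...,2]>.03)&(P[...,2]<.06)&(x>-.17)&(x<-.05)&(y<-.02)&(y>-.13)
hsv=cv2.cvtColor(im,cv2.COLOR_RGB2HSV); m&=(hsv[...,2]>110)&(hsv[...,1]<50)
print(m.sum(),cv2.minAreaRect(np.c_[x[m],y[m]].astype(np.float32)),P[m].mean(0))
print('end in rest',(E[:2]-V)@XH,(E[:2]-V)@YH)
cv2.imwrite('pics/v2.png',cv2.resize(im[230:330,260:390,::-1],None,fx=6,fy=6,interpolation=cv2.INTER_CUBIC))
E
```

```text
end centre [ 0.65562341 -0.06449943  0.025     ]
401 ((-0.13710837066173553, -0.0650564432144165), (0.08970242738723755, 0.05173707380890846), 84.68875885009766) [ 0.63002708 -0.06148538  0.04522707]
end in rest -0.14364023968756898 -0.10277286942306166
```

View pics/v2.png

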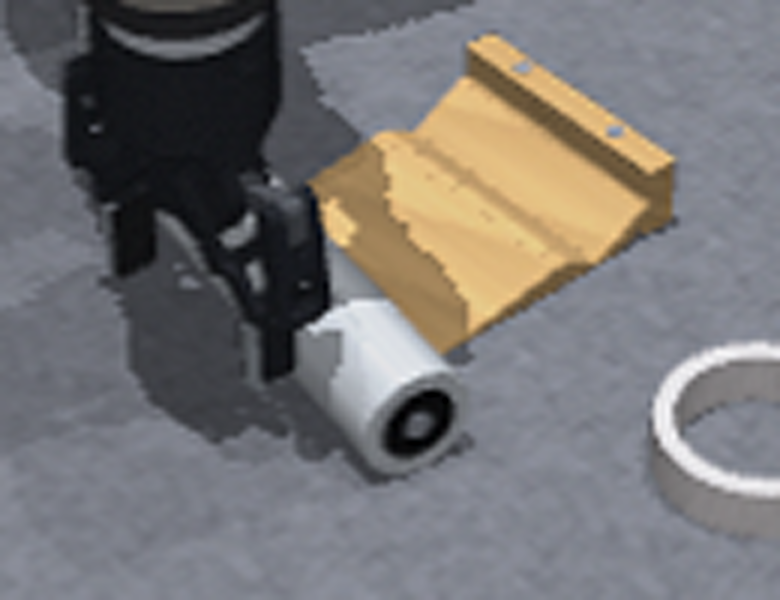

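The end face is at about (330,300), on the table just short of the ramp, and its centre is within roughly 10 mm of mid-width. Both fingers are behind the bar. I'll push on in two steps, rising with the ramp, and check before the lip.

```bash
python3 - <<'E'
from h import *
def st(h): s=r.read_state(); e=s['eef_pos']; print(h,(e[:2]-V)@XH,e[2],round(s['time_s'],2),np.round(s['contact_force'],1))
st(r.move_straight(W(-.124,.035,.002),speed=.035,max_force=12))
st(r.move_straight(W(-.085,.042,.002),speed=.03,max_force=12))
b,d=snap('scene','scene2'); w,_=snap('wrist','wrist2')
cv2.imwrite('pics/v3.png',np.hstack([cv2.resize(b[210:330,260:400],(466,400)),cv2.resize(w,(333,400))])[:,:,::-1])
E
```

```text
False -0.12409251888660403 0.03491956917687685 10.3 [-0.3 -0.2 -0.6]
False -0.0850957308943569 0.04192913231346179 11.77 [-0.6 -1.7  0.8]
```

View pics/v3.png

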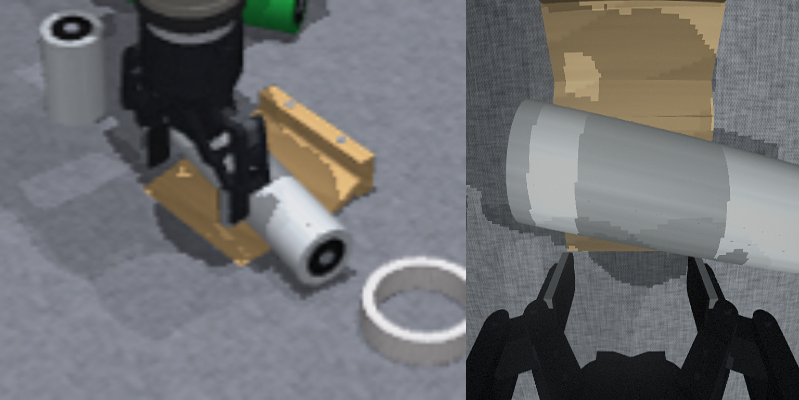

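The wrist view shows the bar is still about 10° skew: its left end is ahead and only the right finger touches. It rolls without yawing and has drifted to world +x. I'll measure this properly from the wrist depth.

```bash
cat >> h.py <<'E'
from scipy.spatial.transform import Rotation as Ro
def wristbar(tag,show=True):
    s=r.read_state(); im,d=snap('wrist',tag); m=optics.camera_model('wrist'); K=np.array(m['K'])
    v,u=np.mgrid[:480,:640]
    p=cv2.undistortPoints(np.stack([u.ravel(),v.ravel()],1).astype(float)[:,None],K,np.array([m['k1'],0,0,0,0.]))[:,0]
    X=np.c_[p*d.ravel()[:,None],d.ravel()]; T=np.array(m['tool_from_camera']); X=X@T[:3,:3].T+T[:3,3]
    X=Ro.from_quat(s['eef_rot']).apply(X)+s['eef_pos']; X=X.reshape(480,640,3)
    hsv=cv2.cvtColor(im,cv2.COLOR_RGB2HSV)
    rx=(X[...,:2]-V)@XH; ry=(X[...,:2]-V)@YH; z=X[...,2]
    k=(d>0)&(hsv[...,1]<45)&(hsv[...,2]>75)&(z>.025)&(z<.075)&(abs(ry)<.16)&(rx>-.28)&(rx<.03)
    k=cv2.morphologyEx(k.astype(np.uint8),cv2.MORPH_OPEN,np.ones((5,5)))
    n,l,st,_=cv2.connectedComponentsWithStats(k); k=l==1+st[1:,4].argmax()
    c,sz,a=cv2.minAreaRect(np.c_[rx[k],ry[k]].astype(np.float32)[::3])
    B=cv2.boxPoints((c,sz,a)); e=B[1]-B[0]; f=B[2]-B[1]; e=e if np.hypot(*e)>np.hypot(*f) else f; e=e*np.sign(e[1])
    print('wrist bar x,y',np.round(c,4),'size',np.round(sz,3),'skew deg',np.round(np.degrees(np.arctan2(e[0],e[1])),1),'ztop',round(np.percentile(z[k],97),4),'n',k.sum(),'u',np.where(k)[1].min(),np.where(k)[1].max(),'t',round(s['time_s'],2))
    return c,e
E
python3 - <<'E'
from h import *
print(optics.camera_model('wrist')['tool_from_camera'])
wristbar('w3')
E
```

```text
[[-9.51645269e-04 -9.50087435e-01 -3.11982307e-01  7.99943959e-02]
 [ 9.99999490e-01 -1.00983592e-03  2.49617817e-05 -6.85046294e-04]
 [-3.38766815e-04 -3.11982124e-01  9.50087911e-01 -1.17284133e-01]
 [ 0.00000000e+00  0.00000000e+00  0.00000000e+00  1.00000000e+00]]Traceback (most recent call last):
  File "<stdin>", line 3, in <module>
  File "h.py", line 39, in wristbar
    c,sz,a=cv2.minAreaRect(np.c_[rx[k],ry[k]].astype(np.float32)[::3])
           ~~~~~~~~~~~~~~~^^^^^^^^^^^^^^^^^^^^^^^^^^^^^^^^^^^^^^^^^^^^
cv2.error: OpenCV(4.12.0) /io/opencv/modules/imgproc/src/convhull.cpp:143: error: (-215:Assertion failed) total >= 0 && (depth == CV_32F || depth == CV_32S) in function 'convexHull'
```

```bash
sed -i 's/np.c_\[rx\[k\],ry\[k\]\].astype(np.float32)\[::3\]/np.ascontiguousarray(np.c_[rx[k],ry[k]],np.float32)/' h.py
python3 - <<'E'
from h import *
wristbar('w3')
E
```

```text
wrist bar x,y [-0.0462 -0.0238] size [0.191 0.051] skew deg 8.4 ztop 0.0597 n 79940 u 77 639 t 11.92
```

The wrist camera reads the bar at x=-46 mm, y=-24 mm, skew 8.4°. The touching finger has too short a lever to yaw it. I'll let the bar roll back down gently, shift the hand so that one finger bears near the lagging end, and look again.

```bash
python3 - <<'E'
from h import *
r.move_straight(W(-.135,.036,.002),speed=.05)
r.move_straight(W(-.20,.036,.002),speed=.08)
wristbar('w4'); r.hold(.5)
wristbar('w5')
E
```

```text
wrist bar x,y [-0.1393 -0.009 ] size [0.192 0.049] skew deg 8.4 ztop 0.0502 n 90924 u 22 639 t 14.09
wrist bar x,y [-0.1393 -0.0093] size [0.192 0.048] skew deg 8.5 ztop 0.0502 n 90477 u 22 639 t 14.64
```

```bash
cat >> h.py <<'E'
def qyaw(deg):  # gripper turned ccw by deg from the rest's axes (-y finger leads)
    return (Ro.from_euler('z',deg,degrees=True)*Ro.from_quat(np.load('q.npy'))).as_quat()
E
python3 - <<'E'
from h import *
r.move_straight(W(-.20,.036,-.045),qyaw(4),speed=.08)
h=r.move_straight(W(-.141,.036,-.045),speed=.035,max_force=12)
print(h,r.read_state()['contact_force']); r.hold(.2)
wristbar('w6')
E
```

```text
False [ 0.51005786 -0.22069072  0.8514752 ]
wrist bar x,y [-0.0927 -0.022 ] size [0.181 0.051] skew deg 8.0 ztop 0.0514 n 79586 u 0 550 t 17.47
```

Even with a long lever it only rolls: the push is too light to overcome the yaw friction. Instead I'll straddle the bar loosely with the open jaws and turn the hand, so that opposite pad corners apply a gentle couple. I'll square it up that way and check.

```bash
python3 - <<'E'
from h import *
bx,by=-.093,-.018
j0=r.read_state()['joint_positions']
def cost(s): 
    return 9 if s is None else abs(s[5]-j0[5])
# choose half-turn
c={o:(cost(r.solve_ik(W(bx,.04,by),qyaw(17+o))),r.solve_ik(W(bx,.04,by),qyaw(45+o))) for o in(90,-90)}
print({o:(v[0],None if v[1] is None else np.round(v[1],2)) for o,v in c.items()})
o=min((k for k in c if c[k][1] is not None),key=lambda k:c[k][0]); print('o',o); open('o.txt','w').write(str(o))
r.move_straight(W(-.16,.036,-.045),speed=.1)
r.move_straight(W(-.16,.115,-.03),speed=.15)
r.reach(W(bx,.115,by),qyaw(17+o))
print(r.read_state()['time_s']); wristbar('w7')
E
```

```text
{90: (np.float64(1.724351501630797), array([-0.16,  0.68,  1.63, -0.  ,  0.83, -2.49])), -90: (np.float64(1.4172411519589956), array([-0.16,  0.68,  1.63, -0.  ,  0.83,  0.65]))}
o -90
19.85
wrist bar x,y [-0.1094 -0.013 ] size [0.191 0.05 ] skew deg 7.1 ztop 0.0501 n 27955 u 246 461 t 19.85
```

```bash
python3 - <<'E'
from h import *
bx,by=-.109,-.013
h=r.move_straight(W(bx,.050,by),qyaw(17-90),speed=.12,max_force=8)
h2=r.move_straight(W(bx,.038,by),speed=.06,max_force=8); print(h,h2,r.read_state()['time_s'])
r.move_straight(W(bx,.038,by),qyaw(36-90),max_force=10)
print(r.read_state()['time_s'],r.read_state()['torque'],r.read_state()['contact_force']); wristbar('w8')
E
```

```text
False False 20.9583
21.4417 [-0.03697675  0.00037154  0.00412312] [-0.91374643 -0.29015188  0.1330177 ]
wrist bar x,y [-0.1103 -0.0347] size [0.148 0.048] skew deg 6.0 ztop 0.0501 n 54652 u 190 565 t 21.44
```

```bash
python3 - <<'E'
from h import *
bx,by=-.109,-.013
for a in (40,44):
    r.move_straight(W(bx,.038,by),qyaw(a-90),max_force=10)
    wristbar(f'w9_{a}'); print(a,r.read_state()['torque'][2])
E
```

```text
wrist bar x,y [-0.1083 -0.0346] size [0.149 0.048] skew deg 2.1 ztop 0.0501 n 54836 u 191 566 t 21.74
40 0.07367519439999352
wrist bar x,y [-0.1068 -0.035 ] size [0.048 0.148] skew deg -2.1 ztop 0.0501 n 54947 u 190 566 t 22.04
44 0.05123536473559955
```

```bash
python3 - <<'E'
from h import *
r.move_straight(W(-.109,.038,-.013),qyaw(24-90))
r.move_straight(W(-.109,.110,-.013),speed=.15)
wristbar('w10')
r.move_straight(W(-.215,.100,-.013),qyaw(-90),speed=.15)
wristbar('w11')
r.move_straight(W(-.215,.036,-.013),speed=.1,max_force=8)
print(r.move_straight(W(-.165,.037,-.013),speed=.05,max_force=12),r.read_state()['contact_force'])
wristbar('w12')
f,_=snap('scene','scene3'); cv2.imwrite('pics/v4.png',cv2.resize(f[210:330,240:400,::-1],(800,600),interpolation=cv2.INTER_CUBIC))
E
```

```text
wrist bar x,y [-0.1086 -0.0134] size [0.049 0.191] skew deg -2.0 ztop 0.0501 n 30256 u 226 431 t 23.23
wrist bar x,y [-0.1114 -0.0287] size [0.046 0.161] skew deg -2.0 ztop 0.0501 n 26826 u 36 178 t 24.13
False [ 1.45968978 -2.79787718  3.37579325]
wrist bar x,y [-0.0933 -0.0555] size [0.054 0.105] skew deg -2.8 ztop 0.0518 n 44724 u 0 194 t 26.12
```

View pics/v4.png

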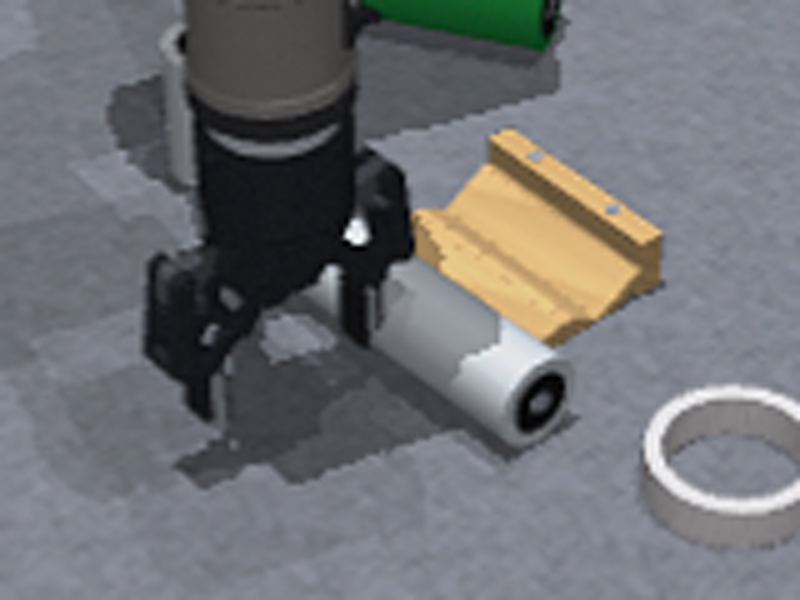

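The bar is square to the ramp foot, with its end face at about (348,290). One finger bears on its middle. The vertical force is a little high, so I'll carry the hand slightly higher and push on up the ramp.

```bash
python3 - <<'E'
from h import *
r.move_straight(W(-.167,.043,-.013),speed=.05)
h=r.move_straight(W(-.105,.055,-.012),speed=.035,max_force=12)
print(h,r.read_state()['eef_pos'],r.read_state()['contact_force']); wristbar('w13')
f,_=snap('scene','scene4'); cv2.imwrite('pics/v5.png',cv2.resize(f[210:330,240:400,::-1],(800,600),interpolation=cv2.INTER_CUBIC))
E
```

```text
True [ 0.56516574 -0.0839665   0.04478138] [-1.92069051 -3.05528893  4.82606904]
wrist bar x,y [-0.0945 -0.0503] size [0.051 0.116] skew deg -2.6 ztop 0.0513 n 42257 u 3 195 t 26.97
```

View pics/v5.png

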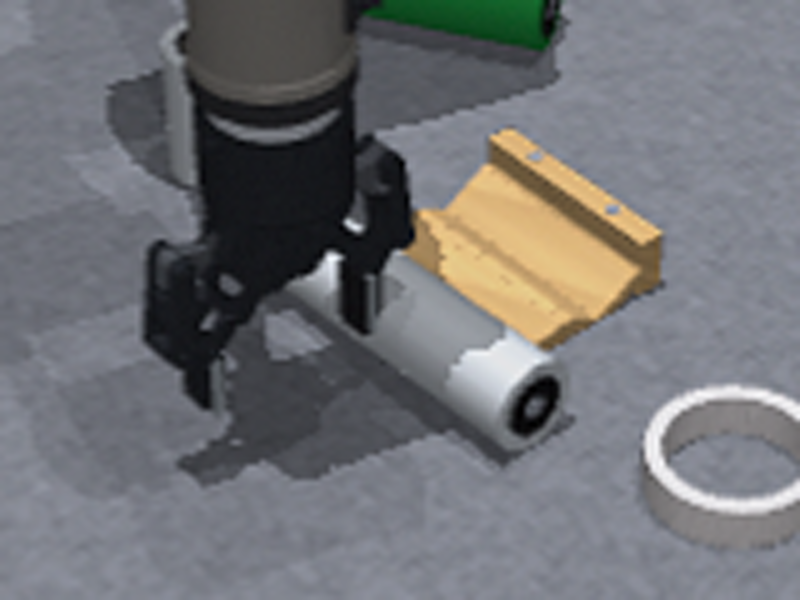

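The guard stopped the push: with this hand orientation the finger's knuckle jams on the bar. I'll go back to the two-finger broadside push, which rolled it smoothly before.

```bash
python3 - <<'E'
from h import *
r.move_straight(W(-.19,.043,-.013),speed=.1)
r.move_straight(W(-.20,.090,-.012),speed=.15)
r.reach(W(-.175,.08,-.011),qyaw(0))
r.move_straight(W(-.175,.036,-.011),speed=.1,max_force=8)
c,e=wristbar('w14')
h=r.move_straight(W(-.128,.036,-.011),speed=.05,max_force=10); print(h)
h=r.move_straight(W(-.085,.042,-.010),speed=.035,max_force=12); print(h,r.read_state()['contact_force'])
wristbar('w15')
E
```

```text
wrist bar x,y [-0.1205 -0.014 ] size [0.049 0.192] skew deg -2.0 ztop 0.0501 n 89827 u 7 639 t 29.89
False
False [ 0.35730155 -1.41789434  0.75555333]
wrist bar x,y [-0.0495 -0.0135] size [0.051 0.193] skew deg -0.1 ztop 0.0577 n 85269 u 17 639 t 32.42
```

The bar is now square (-0.1°), y=-13 mm, x=-50 mm on the ramp, and stands 35.5 mm ahead of the TCP. Next is the push over the lip, then backing off.

```bash
python3 - <<'E'
from h import *
h=r.move_straight(W(-.0485,.049,-.010),speed=.03,max_force=12); print(h,r.read_state()['contact_force'])
wristbar('w16'); r.hold(.2); wristbar('w17')
E
```

```text
False [-0.6331946  -0.35202926 -0.09073969]
wrist bar x,y [ 0.0005 -0.0139] size [0.049 0.192] skew deg -0.2 ztop 0.056 n 79596 u 29 630 t 33.87
wrist bar x,y [ 0.0005 -0.014 ] size [0.049 0.192] skew deg -0.1 ztop 0.056 n 79528 u 29 630 t 34.12
```

Seated: x=0.5 mm, y=-14 mm, top at 56 mm (so centre at 31 mm), skew 0.1°. I'll take the hand away, do a last check and hand in.

```bash
python3 - <<'E'
from h import *
r.move_straight(W(-.085,.055,-.010),speed=.1)
r.move_straight(W(-.10,.16,-.010),speed=.15)
c,e=wristbar('w18'); f,_=snap('scene','scene5'); print(r.read_state()['contact_force'])
cv2.imwrite('pics/v6.png',f[100:400,60:520,::-1])
if abs(c[0])<.004 and abs(c[1])<.03: r.finish_job(); print('handed in',r.read_state()['time_s'])
E
```

```text
wrist bar x,y [-0.0003 -0.0137] size [0.049 0.191] skew deg -0.1 ztop 0.0561 n 29099 u 154 498 t 35.54
[ 0.0766812   0.14380428 -0.4048164 ]
the job is handed in; nothing more can be done
the job is handed in; nothing more can be done
```

View pics/v6.png

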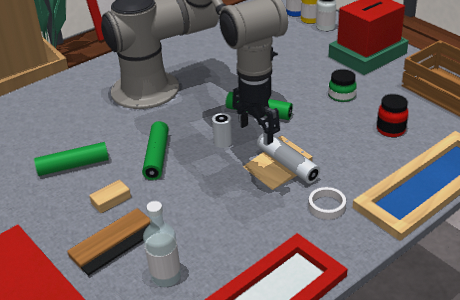

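I rolled the bar up the ramp and over the lip with two open fingers, and it settled in the V. I then took the hand away and handed the job in at about 35.5 s of the 45 s.

**Last checks (wrist camera, hand clear):**

| Check | Measured | Allowed |
|---|---|---|
| Distance from the V's middle line | 0.3 mm | 5 mm |
| Offset across the rest | 14 mm | 35 mm |
| Bar centre height (top at 56 mm) | about 31 mm | 27–35 mm |
| Skew to the V | 0.1° | about 4.6° |

The force on the tool was near zero. In the last picture the bar lies in the rest and the other things look where they were, but I judged that by eye and did not measure it.

**What went wrong on the way:**
- **First push:** the bar would not square itself. It went part-way up the ramp about 8° skew, so I let it roll back down to the table.
- **Second push:** bearing on the lagging end did not turn it either. I turned it square with the open jaws loosely astride it, which worked.
- **Single-finger push:** with the hand turned, the finger jammed and my 12 N force guard stopped it. That guard reads the force on the whole tool. The finger force on the bar was not measured, though I don't expect it reached the 18 N limit.

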